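# Free the dibber from between the pots

## Task

The wooden dibber is hemmed in between the two deep pots in the grey tray: first stand both pots, upright, on the wooden board, leaving the dibber where it is until both are there. Then put the dibber, shaft down, into the hole it fits in the wooden tool block, pressed home until its shoulder rests on the block, and let go of it; only then stand each pot back in the tray, upright, on the spot where it stood before. Never tip the pots or the dibber over, and leave the mug and the tin where they are.

Things in the scene. Friction and masses are not known exactly. Their poses are not given: they have to be found in the camera images.
- tray: Fixed grey plastic tray, 250 x 110 mm, flat floor 6 mm above its underside, rim 14 mm high and 5 mm thick all round. Origin: centre of its underside, on the table; x along its long side, y along the short, z up. The two pots stand on its floor about 66 mm either side of the origin along x (which pot at which end varies), the dibber stands between them.
- board: Fixed bare wooden board, 240 x 120 mm, 12 mm thick, flat and empty: the side area for the pots. Origin: centre of its underside, on the table; x along its long side, y along its short side, z up. There is room for both pots side by side along x.
- block_hole0 (a point): Mouth centre of the dibber's hole, the larger of two in the top of a fixed wooden block 120 x 80 mm, 50 mm high. The hole is vertical, 27.5 mm wide, 41 mm deep, with a 2 mm chamfer. The point is level with the block's top, 25 mm from the block's centre towards its -x; x along the block's long side, z up. The small hole (13.5 mm wide, 58 mm further along +x) stays empty.
- round_pot: Loose deep round terracotta-coloured pot, empty, open at the top, 150 mm high, 50 mm wide at the foot, widening to 60 mm at 90 mm height, straight from there to the rim; wall 4 mm. Origin: centre of its underside, z up. Weighs 0.15 to 0.3 kg.
- square_pot: Loose deep square black plastic pot, empty, open at the top, 58 x 58 mm, straight sided, 140 mm high; wall 4 mm. Origin: centre of its underside; x and y square to its sides, z up. Weighs 0.1 to 0.25 kg.
- dibber: Loose turned wooden dibber, upright, 76 mm high: round shaft 26 mm wide, 36 mm long, its foot chamfered (4 mm high, 3 mm wide); above it a round grip head 38 mm wide from 36 to 76 mm height, top edge bevelled over 4 mm. Origin: centre of the foot's underside, z up. Fully home, the shoulder under the head rests on the block and the foot is 36 mm below the hole's mouth. 60 g.
- mug: White ceramic mug 76 mm wide, 85 mm high, beyond the work: a bystander. Origin: centre of its underside.
- tin: Round tin 66 mm wide, 90 mm high, beyond the work: a bystander. Origin: centre of its underside.
There are look-alikes about, which are no part of the job. There is more than one size of the square_pot; the job needs the largest. There is more than one size of the dibber; the job needs the larger.

How it is judged:
By the outcome, as a careful person would: the job done as asked, in the order asked, and still so for the second after the job is handed in, with the robot touching nothing.
It also fails if it takes over 141 s, if anything falls off the work surface, if the arm or the gripper's body presses on something with over 40 N, if the wrist force passes 120 N, or if a joint passes its speed limit or range.

## Robot

A 7-joint arm with a two-finger parallel gripper is mounted at the origin on the work surface. World frame = base frame: x ahead of the robot, y to its left, z up, the work surface at z = 0. Lengths are in m, angles in rad, forces in N, time in s.
With the tool pointing down it reaches from about 0.35 to 0.9 m from the base axis. Payload 8.1 kg.
Tool frame: the origin (TCP) lies at the very end of the fingers, on their centre line; the grasp point (between the pads) lies arm.grip_point_offset behind it (arm.grip_point_offset is the distance from the TCP to the grasp point, in m); z points along the fingers, y is the line along which they close (so a half turn about z gives the same grasp; the last joint's range is limited). The gripper opens to 92 mm and grips with 3 to 60 N. Pads are 19 mm wide; open, the fingers measure 130 mm over their backs; the gripper's body (75 mm by 190 mm) begins 47 mm behind the grasp point.
Start: joints at [-1.213, 0.434, 0.025, 1.573, -0.012, 1.134, -0.075], TCP at [0.278, 0.56, 0.227] pointing down, gripper open.
Joint ranges: [-2.62, 2.62], [-0.44, 2.09], [-1.27, 1.32], [0.08, 2.57], [-1.32, 4.46], [0.12, 2], [-2.74, 2.74]. Speed limits (rad/s): [2.22, 2.22, 3.01, 3.01, 3.14, 3.14, 3.14].

## Interface

Orientations are given as a rotation vector (axis times angle).
In Python, from cell import arm gives the robot as it stands. The module is installed in compiled form; this text tells all that it offers.
- The arm moves only by the shell command python3 -m creep 'ROWS' [OPENING] [FORCE]. ROWS is JSON, a list of rows, each a list of 6 numbers: the shift along the tool's x, y, z scaled (see below), then the turn, a rotation vector about the tool's x, y, z scaled (see below). A call has 1 to 20 rows; each row shifts and turns the commanded pose from where the row before left it, along the tool's axes as they then stand; what a row does not reach is not made up. The controller multiplies each number of a shift by 0.4 m and each number of a turn by 120 degrees. A row lasts 1/12 s, in which the tool goes at most 41.7 mm and 7.16 degrees, less where a joint would pass 70% of its speed; a pose out of reach is approached as far as the arm can. A call with a number of a shift or a turn outside -1 to 1 is refused whole. A call with a gripper value outside its range is refused whole. OPENING is the closure, from -1 (fully open) to 1 (shut), set as the call begins (- or left out, the last holds). The fingers move at their own pace and stop on an object; FORCE is the grip in N (left out, the last holds). Time passes only in rows, so rows that do not move let the fingers close. It gives the time, the measured TCP pose, the force, the opening and the grip force at its end, in the units of the state.
- arm.observe(): the state, without advancing time (a new reading comes with each control period).
- arm.get_image(name): name is "side" or "top"; returns a dict with "frame" (400x640x3 uint8, red, green, blue), "intrinsics" (3x3 intrinsics, pixels), "distortion" ([k1, k2, p1, p2, k3] as OpenCV has them; the pictures are not rectified), "rvec" (rotation vector, rad) and "tvec" (3), from world to camera coordinates, as OpenCV has them. Camera axes: x right, y down, z forward; pixel columns grow to the right and rows downward; lengths in m; the calibration is good to about 2 mm. A picture is of the moment at which its call begins. There is no depth.
- arm.sign_off(): hands the job in; it is judged then, once.
The state is a dict: "clock": time; "joints": joint angles; "dq": joint speeds; "joint_efforts": joint torques, N m; "position": TCP position; "ee_rot": TCP orientation; "force": force on the tool from outside, world axes, zero at the start; "ft_torque": the same for the moment, N m; "width": opening from 0.0 (shut) to 1.0 (fully open); "gripper_force": force on a finger pad.
Only numpy, scipy, OpenCV 4.12 (cv2) and the standard library are available. Lean on these libraries where they do the work, as an engineer would, in place of code of your own. Each camera call takes 0.05 s, during which the arm holds its last target. There are 200 camera calls.

## Working session

There is one attempt and no reset: what is moved stays moved. The work goes in short steps, Python scripts to look and compute and a shell command to move; the robot and the scene stay as the last step left them, time stands still between calls to the robot, and variables do not carry over. Pictures are saved under pics/ and viewed, at most 14 in all, crops included, and the job is handed in when it is done.

```bash
mkdir -p pics; python3 - <<'E'
from cell import arm
import cv2
for n in("top","side"):
    d=arm.get_image(n); cv2.imwrite(f"pics/{n}0.png",d["frame"][:,:,::-1])
    print(n,d["intrinsics"],d["distortion"],d["rvec"],d["tvec"])
s=arm.observe(); print(s, arm.grip_point_offset)
E
```

```text
top [[468.66221908   0.         315.29287627]
 [  0.         468.66221908 199.44845205]
 [  0.           0.           1.        ]] [-0.1205619  0.         0.         0.         0.       ] [ 2.15593428 -2.17756977  0.16480279] [-0.07586244  0.63928507  1.05107122]
side [[386.95301736   0.         318.39419358]
 [  0.         386.95301736 200.33107607]
 [  0.           0.           1.        ]] [-0.00285301  0.          0.          0.          0.        ] [ 2.326106   -0.09763704  0.01558743] [-0.63904841  0.05868421  0.9792633 ]
{'clock': 0.1, 'joints': array([-1.21262268,  0.43512632,  0.02495887,  1.57404136, -0.01161435,
        1.13398736, -0.07509595]), 'dq': array([ 0.00079637, -0.00092717,  0.0003379 , -0.00234409, -0.00168699,
        0.00094685,  0.00087082]), 'joint_efforts': array([ 2.46219606e-03, -6.69122672e+01,  9.87333991e-01, -3.15142179e+01,
       -6.05347333e-02,  3.74128867e-02,  3.26076292e-05]), 'position': array([0.27772646, 0.55937453, 0.2260264 ]), 'ee_rot': array([-7.17435538e-01, -3.05835368e+00,  2.20025076e-03]), 'force': array([ 1.01533693,  0.21820522, -0.66490124]), 'ft_torque': array([ 0.03271638, -0.01082703, -0.02653752]), 'gripper_force': 0.0, 'width': 1.0005268970370103} 0.0188
```

View pics/top0.png

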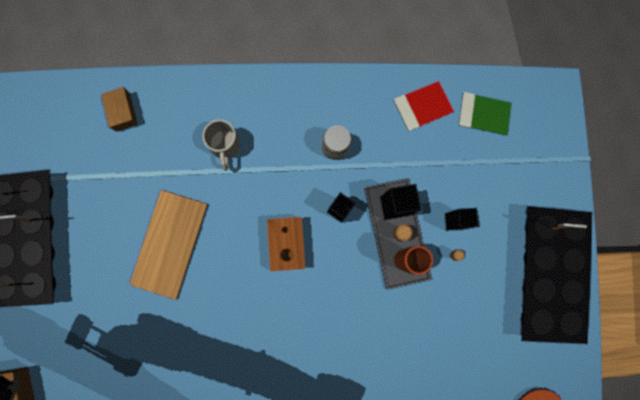

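View pics/side0.png

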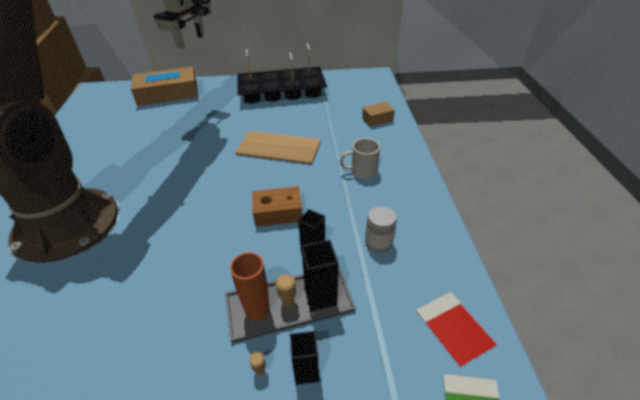

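Candidates for the square pot, in top-view pixels, are (399,202) in the tray, (341,207) and (462,218). The one in the tray looks largest. For the dibber they are (403,232) in the tray and (458,255); the one in the tray is larger. I'll confirm both in one enlarged crop.

```bash
cat > h.py <<'E'
from cell import arm
import cv2, numpy as np
from scipy.spatial.transform import Rotation as R
def ray(d,px):
    p=cv2.undistortPoints(np.array(px,float).reshape(-1,1,2),d["intrinsics"],np.array(d["distortion"])).reshape(-1,2)
    Rm=cv2.Rodrigues(np.array(d["rvec"],float))[0]; c=-Rm.T@np.array(d["tvec"])
    return c,np.c_[p,np.ones(len(p))]@Rm
def cast(d,px,z):
    c,v=ray(d,px); return c+v*((z-c[2])/v[:,2])[:,None]
def hsv(d): return cv2.cvtColor(d["frame"],cv2.COLOR_RGB2HSV)
def rect(pts,n=""):
    r=cv2.minAreaRect((pts[:,:2]*1000).astype(np.float32)); print(n,np.round(r,1) if 0 else [np.round(q,1).tolist() for q in r])
E
python3 - <<'E'
from h import *
d=arm.get_image("top"); f=d["frame"]
cr=f[165:300,250:490][:,:,::-1]; cv2.imwrite("pics/c1.png",cv2.resize(cr,None,fx=3.3,fy=3.3,interpolation=cv2.INTER_CUBIC))
for p in [(170,245),(150,270),(275,225),(275,255),(380,220),(385,270),(403,232),(417,250),(432,262),(410,262),(399,200),(300,150),(286,255),(340,205)]:
    print(p,f[p[1],p[0]],hsv(d)[p[1],p[0]])
E
```

```text
(170, 245) [158 118  71] [ 16 140 158]
(150, 270) [172 130  77] [ 17 141 172]
(275, 225) [128  72  35] [ 12 185 128]
(275, 255) [137  80  34] [ 13 192 137]
(380, 220) [65 69 67] [75 15 69]
(385, 270) [76 78 80] [105  13  80]
(403, 232) [161 121  71] [ 17 143 161]
(417, 250) [56 28 16] [  9 182  56]
(432, 262) [118  68  53] [  7 140 118]
(410, 262) [46 21  7] [ 11 216  46]
(399, 200) [5 5 1] [ 30 204   5]
(300, 150) [ 92 140 167] [101 115 167]
(286, 255) [34 20 13] [ 10 158  34]
(340, 205) [6 7 5] [45 73  7]
```

View pics/c1.png

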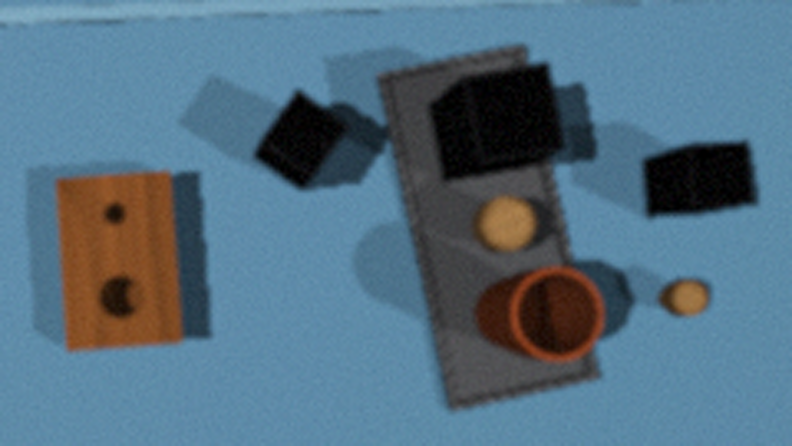

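The crop confirms it: the square pot in the tray is at crop (515,120) and is clearly larger than those at (300,140) and (700,180). The dibber at (507,222) is larger than the one at (688,298). Next I'll measure positions.

```bash
python3 - <<'E'
from h import *
d=arm.get_image("top"); f=d["frame"]; H=hsv(d)
def big(m,box):
    M=np.zeros(m.shape,np.uint8); x0,y0,x1,y1=box; M[y0:y1,x0:x1]=m[y0:y1,x0:x1]
    c=cv2.findContours(M,cv2.RETR_EXTERNAL,cv2.CHAIN_APPROX_NONE)[0]
    return max(c,key=cv2.contourArea).reshape(-1,2)
wood=((H[...,0]<25)&(H[...,1]>90)&(H[...,2]>85)).astype(np.uint8)
rect(cast(d,big(wood,(120,180,220,310)),.012),"board")
b=big(wood,(255,205,315,280)); rect(cast(d,b,.05),"block")
dark=((H[...,2]<70)).astype(np.uint8); 
for nm,box in(("hole",(275,243,298,264)),("small",(278,224,292,236))):
    h=big(((f[...,0]<85)).astype(np.uint8),box); rect(cast(d,h,.05),nm)
dib=big(((H[...,0]<25)&(H[...,1]>110)&(H[...,2]>100)&(H[...,0]>12)).astype(np.uint8),(390,222,416,244)); rect(cast(d,dib,.082),"dibber"); print(cast(d,[dib.mean(0)],.08))
tr=np.array([(380,77),(522,47),(598,373),(452,407)])/3.3+(250,165); T=cast(d,tr,.014); print(T); rect(T,"tray")
# round rim
rm=((H[...,0]<12)&(H[...,1]>120)&(f[...,0]>85)).astype(np.uint8); r=big(rm,(390,240,440,280)); rect(cast(d,r,.156),"rimmask")
g=cast(d,[np.array((557,313))/3.3+(250,165)],.156); print("rim centre",g)
# enhance the square pot
c=f[175:235,372:432].astype(float); c=255*np.clip(c/80,0,1)**.5
s=arm.get_image("side"); c2=s["frame"][225:325,225:345].astype(float); c2=255*np.clip(c2/120,0,1)**.5
A=cv2.resize(c.astype(np.uint8)[...,::-1],(400,400),interpolation=cv2.INTER_CUBIC); B=cv2.resize(c2.astype(np.uint8)[...,::-1],(400,333),interpolation=cv2.INTER_CUBIC)
B=cv2.copyMakeBorder(B,0,67,0,0,0); cv2.imwrite("pics/c2.png",np.hstack([A,B]))
E
```

```text
board [[538.7, 268.8], [118.8, 236.3], 72.5]
block [[536.8, -13.2], [117.7, 79.0], 3.7]
hole [[511.1, -10.9], [26.0, 21.8], 6.8]
small [[568.5, -10.6], [11.5, 11.5], 89.7]
dibber [[556.9, -278.6], [34.3, 33.7], 89.2]
[[ 0.55719155 -0.27891728  0.08      ]]
[[ 0.66802318 -0.20336238  0.014     ]
 [ 0.68961488 -0.30915905  0.014     ]
 [ 0.45112536 -0.3567937   0.014     ]
 [ 0.42915937 -0.24969686  0.014     ]]
tray [[559.4, -279.4], [243.8, 109.3], 11.3]
rimmask [[495.8, -292.1], [58.9, 58.1], 44.1]
rim centre [[ 0.49543447 -0.2931499   0.156     ]]
```

View pics/c2.png

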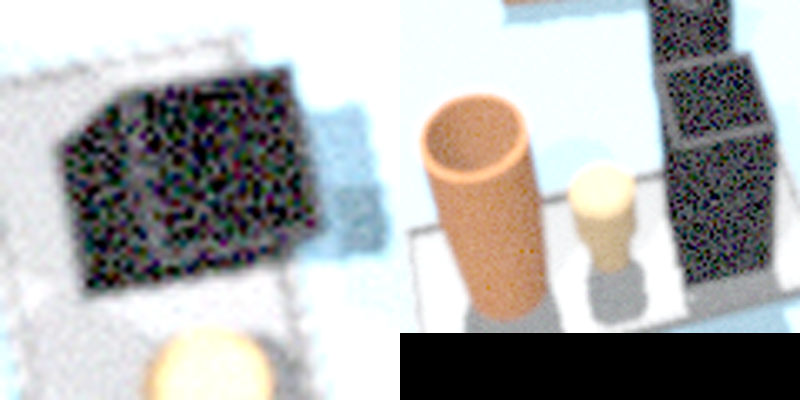

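```bash
cat >> h.py <<'E'
def go(p,yaw_y=None):
    """print tool-frame shift (units) from measured pose to p, and turn about tool z to bring tool y to world angle yaw_y (deg, mod 180)"""
    s=arm.observe(); r=R.from_rotvec(s["ee_rot"]); M=r.as_matrix()
    print("pos",s["position"].round(4),"z",M[:,2].round(4),"yaw_y",np.degrees(np.arctan2(M[1,1],M[0,1])).round(2),"F",s["force"].round(1),"w",round(s["width"],3),"t",round(s["clock"],1))
    if yaw_y is not None:
        yw=np.degrees(np.arctan2(M[1,1],M[0,1])); dw=(yaw_y-yw+90)%180-90
        print("world dyaw",dw.round(2)," tool z turn units",(-dw/120).round(4))
        # target tool frame, exactly down
        a=yw+dw; y=np.array([np.cos(np.radians(a)),np.sin(np.radians(a)),0]); z=np.array([0,0,-1.]); T=np.c_[np.cross(y,z),y,z]
        print("full turn rotvec units (tool)",(np.degrees((r.inv()*R.from_matrix(T)).as_rotvec())/120).round(4))
        print("shift after turn",((T.T@(np.array(p)-s["position"]))/.4).round(4))
    print("shift now",((M.T@(np.array(p)-s["position"]))/.4).round(4))
E
python3 - <<'E'
from h import *
d=arm.get_image("top"); s=arm.get_image("side")
q=np.array([(125,95),(292,70),(318,230),(155,258)])/6.667+(372,175); Q=cast(d,q,.146); print(Q.mean(0)); rect(Q,"sq top")
q=np.array([(255,65),(352,52),(375,125),(268,145)])/3.333+(225,225); Q=cast(s,q,.146); print(Q.mean(0)); rect(Q,"sq side")
print("round side",cast(s,[np.array((74,138))/3.333+225],.156)," dib top side",cast(s,[np.array((204,192))/3.333+225],.08))
print("hole",cast(d,[np.array((121,297))/3.3+(250,165)],.05))
H=hsv(s); m=((H[...,0]<25)&(H[...,1]>90)&(H[...,2]>70)).astype(np.uint8)
M=np.zeros_like(m); M[120:170,225:330]=m[120:170,225:330]
c=max(cv2.findContours(M,0,1)[0],key=cv2.contourArea).reshape(-1,2); rect(cast(s,c,.012),"board side")
go([.495,-.2925,.226],101.3)
E
```

```text
[ 0.62352768 -0.271335    0.146     ]
sq top [[623.3, -271.5], [52.9, 55.0], 8.1]
[ 0.6238701  -0.27197524  0.146     ]
sq side [[623.0, -271.3], [58.5, 55.8], 7.9]
round side [[ 0.49645837 -0.2967865   0.156     ]]  dib top side [[ 0.55913538 -0.28359779  0.08      ]]
hole [[ 0.51025132 -0.01525438  0.05      ]]
board side [[537.9, 262.0], [119.4, 233.7], 72.7]
pos [0.2779 0.5597 0.2265] z [-1.e-04 -3.e-04 -1.e+00] yaw_y 63.6 F [-0.5 -0.6  0.3] w 1.001 t 0.3
world dyaw 37.7  tool z turn units -0.3142
full turn rotvec units (tool) [-2.000e-04 -0.000e+00 -3.142e-01]
shift after turn [-1.1480e-01 -2.1956e+00  1.3000e-03]
shift now [-1.4336 -1.6669  0.002 ]
```

```bash
python3 -m creep '[[0,0,0,0,0,-0.0573],[0,0,0,0,0,-0.0573],[0,0,0,0,0,-0.0573],[0,0,0,0,0,-0.0573],[0,0,0,0,0,-0.0575],[0,0,0,0,0,0],[0,0,0,0,0,0]]' -1 10; python3 -c "
from h import *
go([.496,-.294,.226],98)"
```

```text
clock: 0.93
position: [0.278, 0.5597, 0.2267]
ee_rot: [0.213, -3.134, -0.0]
force: [-0.1, 1.2, 0.1]
width: 0.999
gripper_force: 0.0
pos [0.278  0.5597 0.2267] z [-3.e-04  0.e+00 -1.e+00] yaw_y 97.77 F [-0.1  1.2  0.1] w 0.999 t 0.9
world dyaw 0.23  tool z turn units -0.0019
full turn rotvec units (tool) [ 0.     -0.0001 -0.0019]
shift after turn [-2.4260e-01 -2.1893e+00  1.7000e-03]
shift now [-2.5130e-01 -2.1884e+00  1.5000e-03]
```

```bash
python3 -m creep '[[-0.0112,-0.098,0,0,0,0],[-0.0112,-0.098,0,0,0,0],[-0.0112,-0.098,0,0,0,0],[-0.0112,-0.098,0,0,0,0],[-0.0112,-0.098,0,0,0,0],[-0.0112,-0.098,0,0,0,0],[-0.0112,-0.098,0,0,0,0],[-0.0112,-0.098,0,0,0,0],[-0.0112,-0.098,0,0,0,0],[-0.0112,-0.098,0,0,0,0],[-0.0112,-0.098,0,0,0,0],[-0.0112,-0.098,0,0,0,0],[-0.0112,-0.098,0,0,0,0],[-0.0112,-0.098,0,0,0,0],[-0.0112,-0.098,0,0,0,0],[-0.0112,-0.098,0,0,0,0],[-0.0112,-0.098,0,0,0,0],[-0.0112,-0.098,0,0,0,0],[-0.0112,-0.098,0,0,0,0],[-0.0112,-0.098,0,0,0,0]]'
python3 -m creep '[[-0.009,-0.076,0,0,0,0],[-0.009,-0.076,0,0,0,0],[-0.009,-0.076,0,0,0,-0.002],[0,0,0,0,0,0],[0,0,0,0,0,0],[0,0,0,0,0,0]]'; python3 -c "
from h import *
go([.496,-.294,.120],98)
d=arm.get_image('side'); cv2.imwrite('pics/s1.png',d['frame'][150:,150:450,::-1])"
```

```text
clock: 2.6
position: [0.476, -0.206, 0.227]
ee_rot: [-0.212, 3.133, 0.0]
force: [1.4, 0.8, 0.3]
width: 0.999
gripper_force: 0.0
clock: 3.1
position: [0.499, -0.2923, 0.2265]
ee_rot: [0.221, -3.134, -0.001]
force: [-0.6, 0.6, -0.0]
width: 0.999
gripper_force: 0.0
pos [ 0.499  -0.2923  0.2265] z [-3.e-04  7.e-04 -1.e+00] yaw_y 98.08 F [-0.6  0.6 -0. ] w 0.999 t 3.1
world dyaw -0.08  tool z turn units 0.0007
full turn rotvec units (tool) [ 0.0003 -0.0001  0.0007]
shift after turn [ 0.0081 -0.0031  0.2663]
shift now [ 0.008  -0.0032  0.2663]
```

View pics/s1.png

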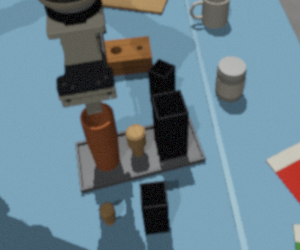

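The picture shows the open gripper above the round pot's rim at about (100,105). Its approach to the pot is clear, so I'll descend and grip.

```bash
python3 -m creep '[[0.008,-0.003,0.05,0,0,0],[0,0,0.05,0,0,0],[0,0,0.05,0,0,0],[0,0,0.05,0,0,0],[0,0,0.04,0,0,0],[0,0,0.039,0,0,0],[0,0,0,0,0,0],[0,0,0,0,0,0],[0,0,0,0,0,0]]'
python3 -m creep '[[0,0,0,0,0,0],[0,0,0,0,0,0],[0,0,0,0,0,0],[0,0,0,0,0,0],[0,0,0,0,0,0],[0,0,0,0,0,0],[0,0,0,0,0,0],[0,0,0,0,0,0],[0,0,0,0,0,0],[0,0,0,0,0,0]]' 1 20; python3 -c "
from h import *
go([.496,-.294,.290],98)"
```

```text
clock: 3.9
position: [0.4967, -0.2941, 0.1162]
ee_rot: [-0.226, 3.132, -0.0]
force: [1.0, 0.3, 1.3]
width: 0.997
gripper_force: 0.0
clock: 4.73
position: [0.4963, -0.2945, 0.1153]
ee_rot: [-0.226, 3.133, 0.0]
force: [-0.4, 2.6, 4.8]
width: 0.659
gripper_force: 20.0
pos [ 0.4963 -0.2945  0.1153] z [ 2.e-04  2.e-04 -1.e+00] yaw_y 98.24 F [-0.4  2.6  4.8] w 0.659 t 4.7
world dyaw -0.24  tool z turn units 0.002
full turn rotvec units (tool) [0.0001 0.0001 0.002 ]
shift after turn [ 0.0005  0.0013 -0.4369]
shift now [ 4.000e-04  1.300e-03 -4.369e-01]
```

```bash
python3 -m creep '[[0,0,-0.02,0,0,0],[0,0,-0.04,0,0,0],[0,0,-0.06,0,0,0],[0,0,-0.06,0,0,0],[0,0,-0.06,0,0,0],[0,0,-0.06,0,0,0],[0,0,-0.06,0,0,0],[0,0,-0.05,0,0,0],[0,0,-0.027,0,0,0],[0,0,0,0,0,0],[0,0,0,0,0,0]]'; python3 -c "
from h import *
go([.479,.284,.290],98)
d=arm.get_image('side'); cv2.imwrite('pics/s2.png',d['frame'][:,150:450,::-1])"
```

```text
clock: 5.65
position: [0.4959, -0.2946, 0.2895]
ee_rot: [0.225, -3.133, -0.0]
force: [0.1, -0.2, -2.2]
width: 0.66
gripper_force: 20.0
pos [ 0.4959 -0.2946  0.2895] z [-1.e-04 -0.e+00 -1.e+00] yaw_y 98.23 F [ 0.1 -0.2 -2.2] w 0.66 t 5.7
world dyaw -0.23  tool z turn units 0.0019
full turn rotvec units (tool) [ 0.     -0.      0.0019]
shift after turn [-1.5930e-01  1.4383e+00 -1.3000e-03]
shift now [-1.6510e-01  1.4376e+00 -1.3000e-03]
```

View pics/s2.png

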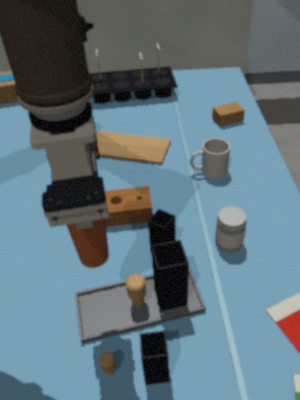

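The round pot hangs upright in the gripper (about (92,245)), and the dibber and square pot are undisturbed. Now over to the board.

```bash
python3 -m creep '[[-0.003,0.03,0,0,0,0],[-0.006,0.06,0,0,0,0],[-0.01,0.09,0,0,0,0],[-0.01,0.09,0,0,0,0],[-0.01,0.09,0,0,0,0],[-0.01,0.09,0,0,0,0],[-0.01,0.09,0,0,0,0],[-0.01,0.09,0,0,0,0],[-0.01,0.09,0,0,0,0],[-0.01,0.09,0,0,0,0],[-0.01,0.09,0,0,0,0],[-0.01,0.09,0,0,0,0],[-0.01,0.09,0,0,0,0],[-0.01,0.09,0,0,0,0],[-0.012,0.09,0,0,0,0],[-0.012,0.09,0,0,0,0],[-0.012,0.06,0,0,0,0],[-0.01,0.0276,0,0,0,0],[0,0,0,0,0,0],[0,0,0,0,0,0]]'
python3 -m creep '[[0,0,0.03,0,0,0],[0,0,0.06,0,0,0],[0,0,0.06,0,0,0],[0,0,0.06,0,0,0],[0,0,0.06,0,0,0],[0,0,0.06,0,0,0],[0,0,0.04,0,0,0],[0,0,0.02,0,0,0],[0,0,0.01,0,0,0],[0,0,0,0,0,0],[0,0,0,0,0,0],[0,0,0,0,0,0]]';python3 -c "
from h import *
go([.479,.284,.1213],98)
d=arm.get_image('top'); cv2.imwrite('pics/t3.png',cv2.resize(d['frame'][150:320,80:260,::-1],None,fx=2.5,fy=2.5))"
```

```text
clock: 7.37
position: [0.4823, 0.2843, 0.2887]
ee_rot: [0.227, -3.132, 0.003]
force: [-0.3, -0.4, -1.5]
width: 0.656
gripper_force: 20.0
clock: 8.37
position: [0.4837, 0.2847, 0.1311]
ee_rot: [-0.225, 3.132, 0.001]
force: [0.5, 0.9, -2.1]
width: 0.656
gripper_force: 20.0
pos [0.4837 0.2847 0.1311] z [ 0.0016  0.001  -1.    ] yaw_y 98.22 F [ 0.5  0.9 -2.1] w 0.656 t 8.4
world dyaw -0.22  tool z turn units 0.0018
full turn rotvec units (tool) [0.0004 0.0008 0.0018]
shift after turn [ 0.0119 -0.0002  0.0245]
shift now [ 0.012  -0.0002  0.0245]
```

View pics/t3.png

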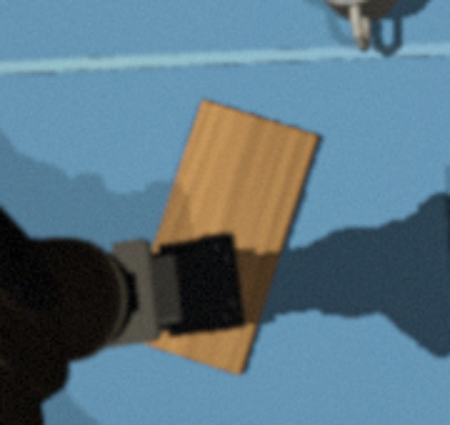

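The gripper with the pot is over the near half of the board, crop (205,285). I'll set it down gently.

```bash
python3 -m creep '[[0.012,0,0.01,0.0004,0.0008,0],[0,0,0.006,0,0,0],[0,0,0.004,0,0,0],[0,0,0.004,0,0,0],[0,0,0,0,0,0],[0,0,0,0,0,0]]'; python3 -m creep '[[0,0,0.0025,0,0,0],[0,0,0,0,0,0],[0,0,0,0,0,0]]'
```

```text
clock: 8.92
position: [0.4785, 0.2845, 0.121]
ee_rot: [0.226, -3.133, -0.0]
force: [-2.8, 0.5, 4.5]
width: 0.66
gripper_force: 20.0
clock: 9.17
position: [0.4789, 0.2848, 0.1209]
ee_rot: [-0.226, 3.133, 0.001]
force: [-3.7, -0.8, 13.6]
width: 0.663
gripper_force: 20.0
```

```bash
python3 -m creep '[[0,0,-0.0025,0,0,0],[0,0,0,0,0,0],[0,0,0,0,0,0],[0,0,0,0,0,0],[0,0,0,0,0,0],[0,0,0,0,0,0],[0,0,0,0,0,0]]' -1
python3 -m creep '[[0,0,-0.02,0,0,0],[0,0,-0.04,0,0,0],[0,0,-0.06,0,0,0],[0,0,-0.06,0,0,0],[0,0,-0.06,0,0,0],[0,0,-0.03,0,0,0],[0,0,0,0,0,0],[0,0,0,0,0,0]]';python3 -c "
from h import *
go([.6235,-.2715,.24],98)
d=arm.get_image('side'); cv2.imwrite('pics/s4.png',d['frame'][:250,150:450,::-1])"
```

```text
clock: 9.75
position: [0.4782, 0.2838, 0.1202]
ee_rot: [0.225, -3.132, 0.002]
force: [0.5, -0.2, 1.0]
width: 0.998
gripper_force: 0.0
clock: 10.42
position: [0.4787, 0.2842, 0.2292]
ee_rot: [0.226, -3.133, -0.0]
force: [0.1, 0.6, -1.4]
width: 0.999
gripper_force: 0.0
pos [0.4787 0.2842 0.2292] z [-1.e-04  0.e+00 -1.e+00] yaw_y 98.24 F [ 0.1  0.6 -1.4] w 0.999 t 10.4
world dyaw -0.24  tool z turn units 0.002
full turn rotvec units (tool) [ 0.     -0.0001  0.002 ]
shift after turn [-0.1651 -1.4261 -0.027 ]
shift now [-0.1592 -1.4268 -0.0271]
```

View pics/s4.png

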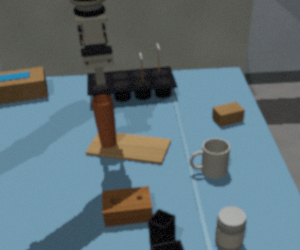

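The round pot stands upright on the board at crop (107,145). Next is the square pot.

```bash
python3 -m creep '[[0,-0.03,-0.027,0,0,0.002],[-0.006,-0.06,0,0,0,0],[-0.01,-0.09,0,0,0,0],[-0.01,-0.09,0,0,0,0],[-0.01,-0.09,0,0,0,0],[-0.01,-0.09,0,0,0,0],[-0.01,-0.09,0,0,0,0],[-0.01,-0.09,0,0,0,0],[-0.01,-0.09,0,0,0,0],[-0.01,-0.09,0,0,0,0],[-0.01,-0.09,0,0,0,0],[-0.01,-0.09,0,0,0,0],[-0.01,-0.09,0,0,0,0],[-0.01,-0.09,0,0,0,0],[-0.015,-0.09,0,0,0,0],[-0.015,-0.06,0,0,0,0],[-0.009,-0.016,0,0,0,0],[0,0,0,0,0,0],[0,0,0,0,0,0],[0,0,0,0,0,0]]';python3 -c "
from h import *
go([.6235,-.2715,.107],98)"
```

```text
clock: 12.13
position: [0.6179, -0.2342, 0.2392]
ee_rot: [0.222, -3.131, -0.001]
force: [0.4, 0.3, 0.3]
width: 1.002
gripper_force: 0.0
pos [ 0.6179 -0.2342  0.2392] z [-2.4e-03  3.0e-04 -1.0e+00] yaw_y 98.1 F [0.4 0.3 0.3] w 1.002 t 12.1
world dyaw -0.1  tool z turn units 0.0008
full turn rotvec units (tool) [ 0.0003 -0.0011  0.0008]
shift after turn [-0.001  -0.0943  0.3305]
shift now [-0.0016 -0.0945  0.3304]
```

```bash
python3 -m creep '[[-0.001,-0.05,0,0.0003,-0.0011,0.0008],[0,-0.0443,0,0,0,0],[0,0,0,0,0,0],[0,0,0,0,0,0],[0,0,0,0,0,0]]';python3 -c "
from h import *
go([.6235,-.2715,.107],98)
d=arm.get_image('side'); cv2.imwrite('pics/s5.png',cv2.resize(d['frame'][150:350,200:400,::-1],None,fx=2,fy=2))"
```

```text
clock: 12.55
position: [0.6239, -0.2713, 0.2396]
ee_rot: [-0.219, 3.133, -0.0]
force: [0.3, 0.1, -0.0]
width: 1.0
gripper_force: 0.0
pos [ 0.6239 -0.2713  0.2396] z [ 9.e-04 -0.e+00 -1.e+00] yaw_y 98.01 F [ 0.3  0.1 -0. ] w 1.0 t 12.6
world dyaw -0.01  tool z turn units 0.0001
full turn rotvec units (tool) [-0.0001  0.0004  0.0001]
shift after turn [ 0.0012 -0.0005  0.3314]
shift now [ 0.0015 -0.0004  0.3314]
```

View pics/s5.png

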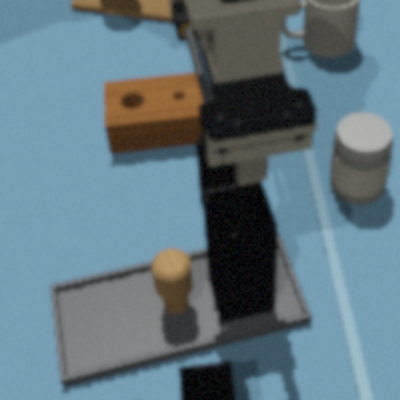

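The gripper is centred above the square pot at crop (240,190), so I'll descend and grip.

```bash
python3 -m creep '[[0.001,0,0.05,0,0.0004,0],[0,0,0.06,0,0,0],[0,0,0.06,0,0,0],[0,0,0.06,0,0,0],[0,0,0.05,0,0,0],[0,0,0.03,0,0,0],[0,0,0.021,0,0,0],[0,0,0,0,0,0],[0,0,0,0,0,0],[0,0,0,0,0,0]]'
python3 -m creep '[[0,0,0,0,0,0],[0,0,0,0,0,0],[0,0,0,0,0,0],[0,0,0,0,0,0],[0,0,0,0,0,0],[0,0,0,0,0,0],[0,0,0,0,0,0],[0,0,0,0,0,0],[0,0,0,0,0,0],[0,0,0,0,0,0]]' 1 20
python3 -m creep '[[0,0,-0.02,0,0,0],[0,0,-0.04,0,0,0],[0,0,-0.06,0,0,0],[0,0,-0.06,0,0,0],[0,0,-0.06,0,0,0],[0,0,-0.06,0,0,0],[0,0,-0.06,0,0,0],[0,0,-0.05,0,0,0],[0,0,-0.027,0,0,0],[0,0,0,0,0,0],[0,0,0,0,0,0]]'; python3 -c "
from h import *
go([.598,.247,.290],98)"
```

```text
clock: 13.43
position: [0.6243, -0.2738, 0.1085]
ee_rot: [-0.217, 3.132, -0.004]
force: [0.2, 0.1, 0.6]
width: 0.999
gripper_force: 0.0
clock: 14.27
position: [0.6235, -0.2734, 0.1072]
ee_rot: [-0.217, 3.134, -0.002]
force: [-0.3, 0.4, 1.6]
width: 0.638
gripper_force: 19.8
clock: 15.18
position: [0.6233, -0.2733, 0.2816]
ee_rot: [0.216, -3.134, 0.002]
force: [-0.2, 1.0, -2.8]
width: 0.637
gripper_force: 19.8
pos [ 0.6233 -0.2733  0.2816] z [ 0.     -0.0015 -1.    ] yaw_y 97.89 F [-0.2  1.  -2.8] w 0.637 t 15.2
world dyaw 0.11  tool z turn units -0.0009
full turn rotvec units (tool) [-0.0007 -0.0001 -0.0009]
shift after turn [-0.1184  1.297  -0.021 ]
shift now [-0.116   1.2972 -0.023 ]
```

```bash
python3 -m creep '[[0,0.03,-0.021,-0.0007,0,0],[-0.006,0.06,0,0,0,0],[-0.007,0.075,0,0,0,0],[-0.007,0.075,0,0,0,0],[-0.007,0.075,0,0,0,0],[-0.007,0.075,0,0,0,0],[-0.007,0.075,0,0,0,0],[-0.007,0.075,0,0,0,0],[-0.007,0.075,0,0,0,0],[-0.007,0.075,0,0,0,0],[-0.007,0.075,0,0,0,0],[-0.007,0.075,0,0,0,0],[-0.007,0.075,0,0,0,0],[-0.007,0.075,0,0,0,0],[-0.007,0.075,0,0,0,0],[-0.007,0.075,0,0,0,0],[-0.007,0.075,0,0,0,0],[-0.005,0.06,0,0,0,0],[0,0.022,0,0,0,0],[0,0,0,0,0,0]]';python3 -c "
from h import *
go([.598,.247,.1135],98)"
```

```text
clock: 16.85
position: [0.5959, 0.251, 0.2889]
ee_rot: [0.225, -3.13, -0.001]
force: [0.1, 0.1, -2.8]
width: 0.633
gripper_force: 19.8
pos [0.5959 0.251  0.2889] z [-3.2e-03  5.0e-04 -1.0e+00] yaw_y 98.22 F [ 0.1  0.1 -2.8] w 0.633 t 16.9
world dyaw -0.22  tool z turn units 0.0018
full turn rotvec units (tool) [ 0.0004 -0.0015  0.0018]
shift after turn [-0.0038 -0.0107  0.4384]
shift now [-0.0051 -0.0111  0.4384]
```

```bash
python3 -m creep '[[-0.004,-0.011,0.03,0,0,0],[0,0,0.06,0,0,0],[0,0,0.06,0,0,0],[0,0,0.06,0,0,0],[0,0,0.06,0,0,0],[0,0,0.06,0,0,0],[0,0,0.04,0,0,0],[0,0,0.03,0,0,0],[0,0,0.015,0,0,0],[0,0,0,0,0,0],[0,0,0,0,0,0],[0,0,0,0,0,0]]';python3 -c "
from h import *
go([.598,.247,.1132],98)
d=arm.get_image('side'); cv2.imwrite('pics/s6.png',cv2.resize(d['frame'][30:230,200:400,::-1],None,fx=2,fy=2))"
```

```text
clock: 17.85
position: [0.601, 0.2428, 0.1256]
ee_rot: [-0.216, 3.133, 0.001]
force: [0.2, 0.6, -1.8]
width: 0.633
gripper_force: 19.8
pos [0.601  0.2428 0.1256] z [ 1.6e-03  7.0e-04 -1.0e+00] yaw_y 97.89 F [ 0.2  0.6 -1.8] w 0.633 t 17.9
world dyaw 0.11  tool z turn units -0.0009
full turn rotvec units (tool) [ 0.0002  0.0008 -0.0009]
shift after turn [0.0061 0.0113 0.0309]
shift now [0.0061 0.0113 0.0309]
```

View pics/s6.png

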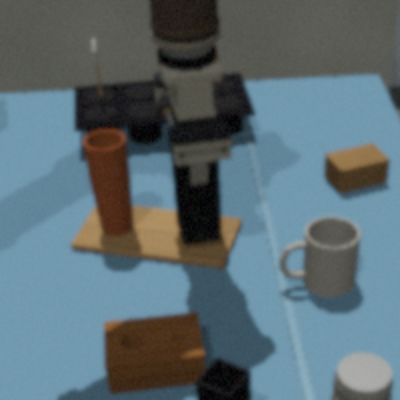

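The square pot hangs just above the board at crop (198,240), with the round pot at (118,235). I'll lower it and release.

```bash
python3 -m creep '[[0.006,0.011,0.012,0,0.0008,0],[0,0,0.008,0,0,0],[0,0,0.006,0,0,0],[0,0,0.004,0,0,0],[0,0,0,0,0,0],[0,0,0,0,0,0]]'; python3 -m creep '[[0,0,0.003,0,0,0],[0,0,0,0,0,0],[0,0,0,0,0,0]]'
```

```text
clock: 18.4
position: [0.5973, 0.2481, 0.1129]
ee_rot: [0.218, -3.133, -0.002]
force: [-2.3, 3.1, 4.4]
width: 0.634
gripper_force: 19.9
clock: 18.65
position: [0.5975, 0.2486, 0.1126]
ee_rot: [0.218, -3.134, -0.004]
force: [-4.2, 3.2, 11.2]
width: 0.634
gripper_force: 19.9
```

```bash
python3 -m creep '[[0,0,-0.003,0,0,0],[0,0,0,0,0,0],[0,0,0,0,0,0],[0,0,0,0,0,0],[0,0,0,0,0,0],[0,0,0,0,0,0],[0,0,0,0,0,0]]' -1
python3 -m creep '[[0,0,-0.02,0,0,0],[0,0,-0.04,0,0,0],[0,0,-0.06,0,0,0],[0,0,-0.06,0,0,0],[0,0,-0.06,0,0,0],[0,0,-0.03,0,0,0],[0,0,0,0,0,0],[0,0,0,0,0,0]]';python3 -c "
from h import *
t=arm.get_image('top'); s=arm.get_image('side')
a=cv2.resize(t['frame'][205:275,260:330,::-1],(400,400),interpolation=2); b=cv2.resize(s['frame'][180:230,245:310,::-1],(390,300),interpolation=2)
b=cv2.copyMakeBorder(b,0,100,0,0,0); cv2.imwrite('pics/h.png',np.hstack([a,b]))
for d,bx,n in((t,(388,220,418,246),'top'),(s,(270,265,305,296),'side')):
    H=hsv(d); x0,y0,x1,y1=bx; m=np.zeros(H.shape[:2],np.uint8); m[y0:y1,x0:x1]=((H[...,0]<25)&(H[...,1]>100)&(H[...,2]>90))[y0:y1,x0:x1]
    c=max(cv2.findContours(m,0,1)[0],key=cv2.contourArea); print(n,cv2.boundingRect(c)); rect(cast(d,c.reshape(-1,2),.082))
go([.558,-.281,.24],98)"
```

```text
clock: 19.23
position: [0.5972, 0.2467, 0.1121]
ee_rot: [0.216, -3.132, 0.001]
force: [0.1, -0.7, 0.8]
width: 0.996
gripper_force: 0.0
clock: 19.9
position: [0.5976, 0.247, 0.2206]
ee_rot: [0.216, -3.133, -0.001]
force: [-1.1, -0.2, -0.6]
width: 1.002
gripper_force: 0.0
top (395, 225, 17, 16)
 [[556.9, -277.5], [36.6, 33.7], 89.2]
side (276, 276, 19, 16)
 [[556.4, -286.1], [34.3, 33.4], 80.3]
pos [0.5967 0.2466 0.2189] z [-0.0038 -0.0011 -1.    ] yaw_y 97.91 F [-0.3 -0.5 -0.2] w 1.002 t 20.0
world dyaw 0.09  tool z turn units -0.0008
full turn rotvec units (tool) [-0.0003 -0.0018 -0.0008]
shift after turn [ 0.2794 -1.2928 -0.0527]
shift now [ 0.2775 -1.2933 -0.0509]
```

View pics/h.png

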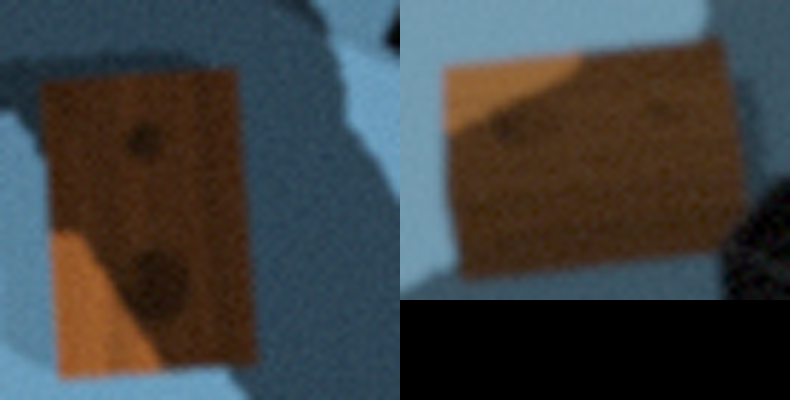

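The block is in the arm's shadow. The hole is at about top crop (157,287), faint in the side view at (508,127); the small hole is at top (143,140). I'll refine the hole position from the earlier unshadowed side frame while moving to the dibber.

```bash
python3 -m creep '[[0.006,-0.03,-0.05,0,-0.0018,0],[0.012,-0.06,0,0,0,0],[0.016,-0.075,0,0,0,0],[0.016,-0.075,0,0,0,0],[0.016,-0.075,0,0,0,0],[0.016,-0.075,0,0,0,0],[0.016,-0.075,0,0,0,0],[0.016,-0.075,0,0,0,0],[0.016,-0.075,0,0,0,0],[0.016,-0.075,0,0,0,0],[0.016,-0.075,0,0,0,0],[0.016,-0.075,0,0,0,0],[0.016,-0.075,0,0,0,0],[0.016,-0.075,0,0,0,0],[0.016,-0.075,0,0,0,0],[0.016,-0.075,0,0,0,0],[0.016,-0.075,0,0,0,0],[0.012,-0.06,0,0,0,0],[0.008,-0.018,0,0,0,0],[0,0,0,0,0,0]]'; python3 -m creep '[[0,0,0,0,0,0],[0,0,0,0,0,0],[0,0,0,0,0,0]]'; python3 - <<'E'
from h import *
go([.558,-.2815,.0495],98)
t=arm.get_image('top'); s=arm.get_image('side'); s['frame']=cv2.imread('pics/side0.png')[...,::-1].copy()
print("hole top",cast(t,[(287.5,255.2)],.05),"side shadow",cast(s,[(263,201.2)],.05))
f=s['frame']; m=np.zeros(f.shape[:2],np.uint8)
for nm,(x0,y0,x1,y1) in(("hole",(257,194,275,208)),("small",(284,192,297,204))):
    g=f[y0:y1,x0:x1,0].astype(float); w=np.clip(.75*np.median(g)-g,0,None); Y,X=np.mgrid[y0:y1,x0:x1]
    c=((w*X).sum()/w.sum(),(w*Y).sum()/w.sum()); print(nm,c,cast(s,[c],.05))
H=hsv(s); m[180:230,245:310]=((H[...,0]<25)&(H[...,1]>120)&(H[...,2]>60))[180:230,245:310]
cv2.imwrite('pics/b.png',cv2.resize(f[180:230,245:310,::-1],(780,600),interpolation=2))
E
```

```text
clock: 21.67
position: [0.5566, -0.2835, 0.2386]
ee_rot: [0.209, -3.134, 0.0]
force: [-0.3, -0.6, -0.4]
width: 1.002
gripper_force: 0.0
clock: 21.92
position: [0.559, -0.2786, 0.2397]
ee_rot: [-0.22, 3.132, 0.002]
force: [1.3, -0.3, -0.6]
width: 0.999
gripper_force: 0.0
pos [ 0.559  -0.2786  0.2397] z [ 0.0017  0.0014 -1.    ] yaw_y 98.05 F [ 1.3 -0.3 -0.6] w 0.999 t 21.9
world dyaw -0.05  tool z turn units 0.0004
full turn rotvec units (tool) [0.0006 0.0009 0.0004]
shift after turn [ 0.0035 -0.0069  0.4756]
shift now [ 0.0044 -0.0075  0.4756]
hole top [[ 0.5097786  -0.01715201  0.05      ]] side shadow [[ 0.50378729 -0.01890933  0.05      ]]
hole (np.float64(265.43221329437546), np.float64(199.95142439737035)) [[ 0.50966453 -0.01497858  0.05      ]]
small (np.float64(289.0173913043478), np.float64(197.41739130434783)) [[ 0.56796473 -0.01138709  0.05      ]]
```

View pics/b.png

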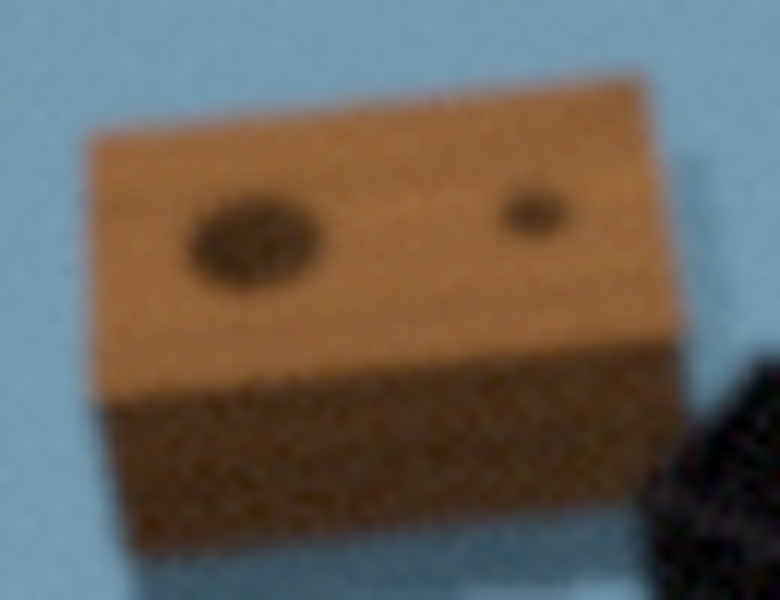

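The enlarged side view shows the block's big hole at crop (258,240) and the small one at (535,212). Both views agree on the hole at about (0.5105, -0.0155). Next I'll grip the dibber.

```bash
python3 -m creep '[[0.004,-0.007,0.05,0.0006,0.0009,0],[0,0,0.06,0,0,0],[0,0,0.06,0,0,0],[0,0,0.06,0,0,0],[0,0,0.06,0,0,0],[0,0,0.06,0,0,0],[0,0,0.05,0,0,0],[0,0,0.03,0,0,0],[0,0,0.02,0,0,0],[0,0,0,0,0,0],[0,0,0,0,0,0],[0,0,0,0,0,0]]'; python3 -c "
from h import *
go([.5575,-.2815,.0525],98)
d=arm.get_image('side'); cv2.imwrite('pics/s7.png',cv2.resize(d['frame'][230:330,220:350,::-1],None,fx=3,fy=3))"
```

```text
clock: 23.02
position: [0.5581, -0.2842, 0.0613]
ee_rot: [-0.216, 3.132, -0.003]
force: [0.4, -1.2, -0.2]
width: 0.996
gripper_force: 0.0
pos [ 0.5581 -0.2842  0.0613] z [ 0.002  -0.0019 -1.    ] yaw_y 97.91 F [ 0.4 -1.2 -0.2] w 0.996 t 23.0
world dyaw 0.09  tool z turn units -0.0008
full turn rotvec units (tool) [-0.0011  0.0008 -0.0008]
shift after turn [0.0006 0.0069 0.0221]
shift now [0.0007 0.007  0.0221]
```

View pics/s7.png

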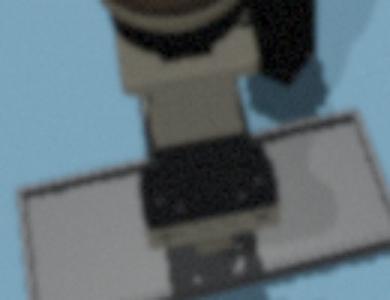

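The view shows the gripper over the middle of the tray (crop (215,200)), and it hides the dibber as expected. I'll finish the descent, close on it and lift a little to check.

```bash
python3 -m creep '[[0,0.003,0.012,0,0,0],[0,0,0.01,0,0,0],[0,0,0,0,0,0],[0,0,0,0,0,0],[0,0,0,0,0,0],[0,0,0,0,0,0]]'
python3 -m creep '[[0,0,0,0,0,0],[0,0,0,0,0,0],[0,0,0,0,0,0],[0,0,0,0,0,0],[0,0,0,0,0,0],[0,0,0,0,0,0],[0,0,0,0,0,0],[0,0,0,0,0,0],[0,0,0,0,0,0],[0,0,0,0,0,0],[0,0,0,0,0,0],[0,0,0,0,0,0]]' 1 15; python3 -c "
from h import *
go([.5575,-.2815,.15],98)"
```

```text
clock: 23.57
position: [0.5572, -0.2828, 0.0514]
ee_rot: [-0.216, 3.134, -0.002]
force: [0.4, -0.6, -0.0]
width: 0.998
gripper_force: 0.0
clock: 24.57
position: [0.5571, -0.2826, 0.0512]
ee_rot: [-0.217, 3.134, -0.002]
force: [-0.6, 0.2, -0.0]
width: 0.416
gripper_force: 14.9
pos [ 0.5571 -0.2826  0.0512] z [ 1.0e-04 -1.2e-03 -1.0e+00] yaw_y 97.91 F [-0.6  0.2 -0. ] w 0.416 t 24.6
world dyaw 0.09  tool z turn units -0.0008
full turn rotvec units (tool) [-0.0006 -0.     -0.0008]
shift after turn [-0.0013  0.0027 -0.2469]
shift now [-0.0013  0.0024 -0.2469]
```

```bash
python3 -m creep '[[0,0,-0.02,-0.0006,0,0],[0,0,-0.04,0,0,0],[0,0,-0.06,0,0,0],[0,0,-0.06,0,0,0],[0,0,-0.06,0,0,0],[0,0,-0.06,0,0,0],[0,0,-0.04,0,0,0],[0,0,-0.03,0,0,0],[0,0,0,0,0,0],[0,0,0,0,0,0]]'; python3 -c "
from h import *
go([.5108,-.0155,.2],98)"
```

```text
clock: 25.4
position: [0.5572, -0.2827, 0.1995]
ee_rot: [-0.217, 3.133, -0.0]
force: [-0.8, -0.8, -1.1]
width: 0.414
gripper_force: 14.9
pos [ 0.5572 -0.2827  0.1995] z [ 7.e-04 -1.e-04 -1.e+00] yaw_y 97.91 F [-0.8 -0.8 -1.1] w 0.414 t 25.4
world dyaw 0.09  tool z turn units -0.0008
full turn rotvec units (tool) [-0.0001  0.0003 -0.0008]
shift after turn [ 0.0219  0.6775 -0.0013]
shift now [ 0.023   0.6775 -0.0015]
```

```bash
python3 -m creep '[[0,0.03,0,0,0,0],[0.002,0.06,0,0,0,0],[0.003,0.07,0,0,0,0],[0.003,0.07,0,0,0,0],[0.003,0.07,0,0,0,0],[0.003,0.07,0,0,0,0],[0.003,0.07,0,0,0,0],[0.003,0.07,0,0,0,0],[0.003,0.07,0,0,0,0],[0,0.06,0,0,0,0],[0,0.0375,0,0,0,0],[0,0,0,0,0,0],[0,0,0,0,0,0],[0,0,0,0,0,0]]'
python3 -m creep '[[0,0,0.03,0,0,0],[0,0,0.05,0,0,0],[0,0,0.05,0,0,0],[0,0,0.05,0,0,0],[0,0,0.03,0,0,0],[0,0,0.02,0,0,0],[0,0,0,0,0,0],[0,0,0,0,0,0],[0,0,0,0,0,0],[0,0,0,0,0,0]]'; python3 -c "
from h import *
go([.5108,-.0155,.1],98)
d=arm.get_image('side'); cv2.imwrite('pics/s8.png',cv2.resize(d['frame'][160:240,230:320,::-1],None,fx=6,fy=6,interpolation=2))"
```

```text
clock: 26.57
position: [0.5101, -0.0159, 0.1985]
ee_rot: [0.216, -3.133, 0.001]
force: [-0.7, 0.5, -0.3]
width: 0.411
gripper_force: 14.9
clock: 27.4
position: [0.5114, -0.0157, 0.1082]
ee_rot: [-0.216, 3.133, 0.0]
force: [0.5, 0.3, -0.4]
width: 0.416
gripper_force: 14.9
pos [ 0.5114 -0.0157  0.1082] z [ 1.6e-03  1.0e-04 -1.0e+00] yaw_y 97.88 F [ 0.5  0.3 -0.4] w 0.416 t 27.4
world dyaw 0.12  tool z turn units -0.001
full turn rotvec units (tool) [-0.      0.0008 -0.001 ]
shift after turn [0.0015 0.0007 0.0204]
shift now [0.0016 0.0007 0.0204]
```

View pics/s8.png

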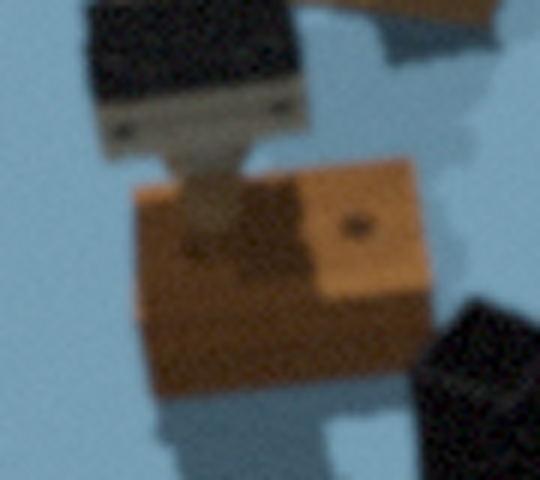

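The dibber is held above the hole, with its foot at about crop (212,225). Now I'll insert slowly while watching the force.

```bash
python3 -m creep '[[0,0,0.012,0,0.0008,0],[0,0,0.012,0,0,0],[0,0,0.008,0,0,0],[0,0,0,0,0,0],[0,0,0,0,0,0],[0,0,0,0,0,0]]'; python3 -m creep '[[0,0,0.005,0,0,0],[0,0,0.005,0,0,0],[0,0,0,0,0,0],[0,0,0,0,0,0]]'
```

```text
clock: 27.95
position: [0.5107, -0.0155, 0.0944]
ee_rot: [0.216, -3.132, 0.0]
force: [0.2, -0.5, -0.7]
width: 0.411
gripper_force: 14.9
clock: 28.28
position: [0.5107, -0.0156, 0.0904]
ee_rot: [0.216, -3.132, 0.0]
force: [0.3, -0.2, -1.2]
width: 0.411
gripper_force: 14.9
```

```bash
python3 -m creep '[[0,0,0.005,0,0,0],[0,0,0.005,0,0,0],[0,0,0,0,0,0],[0,0,0,0,0,0]]'; python3 -m creep '[[0,0,0.005,0,0,0],[0,0,0.005,0,0,0],[0,0,0,0,0,0],[0,0,0,0,0,0]]'
```

```text
clock: 28.62
position: [0.5107, -0.0156, 0.0863]
ee_rot: [0.216, -3.132, 0.0]
force: [-0.5, 0.1, -0.1]
width: 0.412
gripper_force: 14.8
clock: 28.95
position: [0.5106, -0.0156, 0.0823]
ee_rot: [0.216, -3.132, 0.0]
force: [0.2, -0.8, -1.6]
width: 0.408
gripper_force: 14.8
```

Still no resistance, so the shaft is in the hole. Going on down to home (TCP at about 0.059).

```bash
python3 -m creep '[[0,0,0.01,0,0,0],[0,0,0.01,0,0,0],[0,0,0.01,0,0,0],[0,0,0.01,0,0,0],[0,0,0,0,0,0],[0,0,0,0,0,0]]'; python3 -m creep '[[0,0,0.006,0,0,0],[0,0,0.006,0,0,0],[0,0,0.003,0,0,0],[0,0,0,0,0,0],[0,0,0,0,0,0]]'
```

```text
clock: 29.45
position: [0.5104, -0.0156, 0.0661]
ee_rot: [0.216, -3.132, 0.0]
force: [-0.8, -0.7, 0.2]
width: 0.412
gripper_force: 14.8
clock: 29.87
position: [0.5106, -0.0155, 0.0604]
ee_rot: [0.216, -3.132, 0.0]
force: [0.0, -0.7, -1.3]
width: 0.412
gripper_force: 14.8
```

```bash
python3 -m creep '[[0,0,0.003,0,0,0],[0,0,0,0,0,0],[0,0,0,0,0,0]]'; python3 -m creep '[[0,0,0.003,0,0,0],[0,0,0,0,0,0],[0,0,0,0,0,0]]'; python3 -m creep '[[0,0,0.003,0,0,0],[0,0,0,0,0,0],[0,0,0,0,0,0]]'
```

```text
clock: 30.12
position: [0.5108, -0.0155, 0.0594]
ee_rot: [0.216, -3.133, 0.0]
force: [0.2, -0.1, 0.1]
width: 0.412
gripper_force: 14.9
clock: 30.37
position: [0.5109, -0.0149, 0.0584]
ee_rot: [0.217, -3.133, -0.001]
force: [-1.6, 1.2, 5.1]
width: 0.411
gripper_force: 15.0
clock: 30.62
position: [0.5109, -0.0147, 0.0577]
ee_rot: [0.217, -3.133, -0.001]
force: [-3.8, 2.4, 12.8]
width: 0.409
gripper_force: 15.0
```

The dibber is home: contact at 0.0585, and force builds from there. Release and rise.

```bash
python3 -m creep '[[0,0,-0.004,0,0,0],[0,0,0,0,0,0],[0,0,0,0,0,0]]'; python3 -m creep '[[0,0,0,0,0,0],[0,0,0,0,0,0],[0,0,0,0,0,0],[0,0,0,0,0,0],[0,0,0,0,0,0],[0,0,0,0,0,0],[0,0,-0.02,0,0,0],[0,0,-0.04,0,0,0],[0,0,-0.06,0,0,0],[0,0,-0.07,0,0,0],[0,0,-0.07,0,0,0],[0,0,-0.07,0,0,0],[0,0,-0.06,0,0,0],[0,0,-0.04,0,0,0],[0,0,-0.02,0,0,0],[0,0,0,0,0,0],[0,0,0,0,0,0],[0,0,0,0,0,0]]' -1; python3 -c "
from h import *
go([.5973,.2475,.24],98)
d=arm.get_image('side'); cv2.imwrite('pics/s9.png',cv2.resize(d['frame'][70:240,230:400,::-1],None,fx=3,fy=3,interpolation=2))"
```

```text
clock: 30.87
position: [0.5107, -0.0152, 0.0584]
ee_rot: [0.217, -3.133, -0.0]
force: [0.8, 1.6, 0.3]
width: 0.409
gripper_force: 15.0
clock: 32.37
position: [0.5102, -0.0155, 0.2373]
ee_rot: [0.216, -3.131, 0.0]
force: [0.3, 0.8, -0.4]
width: 0.999
gripper_force: 0.0
pos [ 0.5102 -0.0155  0.2373] z [-3.6e-03 -4.0e-04 -1.0e+00] yaw_y 97.91 F [ 0.3  0.8 -0.4] w 0.999 t 32.4
world dyaw 0.09  tool z turn units -0.0008
full turn rotvec units (tool) [ 0.0001 -0.0017 -0.0008]
shift after turn [-0.307   0.6207 -0.0067]
shift now [-0.306   0.6212 -0.0077]
```

View pics/s9.png

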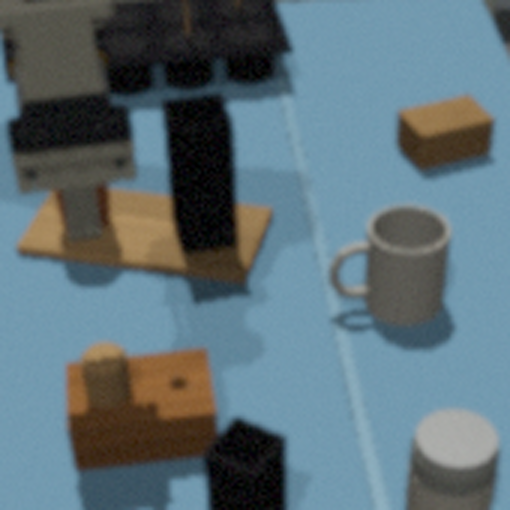

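The dibber sits with its head on the block at crop (107,375), and both pots stand on the board. That was my fifteenth picture, one over the limit of 14, so I'll view no more and check numerically from here. Next I'll fetch the square pot.

```bash
python3 -m creep '[[-0.015,0.03,-0.007,0,-0.0017,0],[-0.03,0.06,0,0,0,0],[-0.035,0.07,0,0,0,0],[-0.035,0.07,0,0,0,0],[-0.035,0.07,0,0,0,0],[-0.035,0.07,0,0,0,0],[-0.035,0.07,0,0,0,0],[-0.035,0.07,0,0,0,0],[-0.03,0.06,0,0,0,0],[-0.02,0.04,0,0,0,0],[-0.006,0.011,0,0,0,0],[0,0,0,0,0,0],[0,0,0,0,0,0],[0,0,0,0,0,0]]';python3 -c "
from h import *
go([.5973,.2475,.1128],97.9)"
```

```text
clock: 33.58
position: [0.6, 0.2456, 0.2411]
ee_rot: [-0.213, 3.133, -0.002]
force: [0.5, -0.5, -0.2]
width: 1.001
gripper_force: 0.0
pos [0.6    0.2456 0.2411] z [ 0.0013 -0.001  -1.    ] yaw_y 97.78 F [ 0.5 -0.5 -0.2] w 1.001 t 33.6
world dyaw 0.12  tool z turn units -0.001
full turn rotvec units (tool) [-0.0006  0.0005 -0.001 ]
shift after turn [0.006  0.0057 0.3209]
shift now [0.0064 0.0061 0.3209]
```

```bash
python3 -m creep '[[0.006,0.006,0.05,-0.0006,0.0005,-0.001],[0,0,0.06,0,0,0],[0,0,0.06,0,0,0],[0,0,0.06,0,0,0],[0,0,0.04,0,0,0],[0,0,0.03,0,0,0],[0,0,0.021,0,0,0],[0,0,0,0,0,0],[0,0,0,0,0,0],[0,0,0,0,0,0],[0,0,0,0,0,0]]'; python3 -c "
from h import *
go([.5973,.2475,.1128],97.9)"
```

```text
clock: 34.5
position: [0.5982, 0.2501, 0.1144]
ee_rot: [-0.219, 3.131, 0.003]
force: [-0.3, -0.2, 0.3]
width: 1.0
gripper_force: 0.0
pos [0.5982 0.2501 0.1144] z [ 0.0025  0.0023 -1.    ] yaw_y 98.01 F [-0.3 -0.2  0.3] w 1.0 t 34.5
world dyaw -0.11  tool z turn units 0.0009
full turn rotvec units (tool) [0.0009 0.0013 0.0009]
shift after turn [ 0.0032 -0.0061  0.0039]
shift now [ 0.0032 -0.0061  0.0039]
```

```bash
python3 -m creep '[[0.002,-0.005,0.003,0.0009,0.0013,0],[0,0,0,0,0,0],[0,0,0,0,0,0],[0,0,0,0,0,0]]'
python3 -m creep '[[0,0,0,0,0,0],[0,0,0,0,0,0],[0,0,0,0,0,0],[0,0,0,0,0,0],[0,0,0,0,0,0],[0,0,0,0,0,0],[0,0,0,0,0,0],[0,0,0,0,0,0],[0,0,0,0,0,0],[0,0,0,0,0,0]]' 1 20
python3 -m creep '[[0,0,-0.02,0,0,0],[0,0,-0.04,0,0,0],[0,0,-0.06,0,0,0],[0,0,-0.06,0,0,0],[0,0,-0.06,0,0,0],[0,0,-0.06,0,0,0],[0,0,-0.06,0,0,0],[0,0,-0.05,0,0,0],[0,0,-0.03,0,0,0],[0,0,0,0,0,0],[0,0,0,0,0,0]]'; python3 -c "
from h import *
go([.6235,-.2734,.290],97.9)"
```

```text
clock: 34.83
position: [0.597, 0.2478, 0.1121]
ee_rot: [0.22, -3.132, 0.001]
force: [-0.6, -0.9, -0.6]
width: 1.001
gripper_force: 0.0
clock: 35.67
position: [0.5969, 0.2478, 0.1119]
ee_rot: [0.22, -3.132, 0.001]
force: [-0.1, -0.1, -0.7]
width: 0.636
gripper_force: 19.9
clock: 36.58
position: [0.5974, 0.2478, 0.2884]
ee_rot: [0.219, -3.133, 0.001]
force: [-0.9, 0.6, -1.6]
width: 0.633
gripper_force: 19.9
pos [0.5974 0.2478 0.2884] z [-8.e-04 -5.e-04 -1.e+00] yaw_y 98.01 F [-0.9  0.6 -1.6] w 0.633 t 36.6
world dyaw -0.11  tool z turn units 0.001
full turn rotvec units (tool) [-0.0002 -0.0004  0.001 ]
shift after turn [ 0.1144 -1.2996 -0.0041]
shift now [ 0.117  -1.2994 -0.0036]
```

```bash
python3 -m creep '[[0,-0.03,-0.003,0,0,0],[0.006,-0.06,0,0,0,0],[0.007,-0.075,0,0,0,0],[0.007,-0.075,0,0,0,0],[0.007,-0.075,0,0,0,0],[0.007,-0.075,0,0,0,0],[0.007,-0.075,0,0,0,0],[0.007,-0.075,0,0,0,0],[0.007,-0.075,0,0,0,0],[0.007,-0.075,0,0,0,0],[0.007,-0.075,0,0,0,0],[0.007,-0.075,0,0,0,0],[0.007,-0.075,0,0,0,0],[0.007,-0.075,0,0,0,0],[0.007,-0.075,0,0,0,0],[0.007,-0.075,0,0,0,0],[0.007,-0.075,0,0,0,0],[0.006,-0.06,0,0,0,0],[0,-0.024,0,0,0,0],[0,0,0,0,0,0]]';python3 -m creep '[[0,0,0,0,0,0],[0,0,0,0,0,0],[0,0,0,0,0,0]]';python3 -c "
from h import *
go([.6235,-.2734,.1065],97.9)"
```

```text
clock: 38.25
position: [0.6214, -0.2775, 0.2879]
ee_rot: [0.211, -3.13, 0.003]
force: [-0.1, 0.2, -2.0]
width: 0.635
gripper_force: 19.9
clock: 38.5
position: [0.6237, -0.2712, 0.2892]
ee_rot: [0.223, -3.132, -0.001]
force: [-0.1, -0.4, -1.6]
width: 0.633
gripper_force: 19.9
pos [ 0.6237 -0.2712  0.2892] z [-2.1e-03  3.0e-04 -1.0e+00] yaw_y 98.15 F [-0.1 -0.4 -1.6] w 0.633 t 38.5
world dyaw -0.25  tool z turn units 0.0021
full turn rotvec units (tool) [ 0.0003 -0.001   0.0021]
shift after turn [ 0.0012 -0.0054  0.4567]
shift now [ 3.000e-04 -5.700e-03  4.567e-01]
```

```bash
python3 -m creep '[[0,-0.003,0.03,0,0,0],[0,0,0.06,0,0,0],[0,0,0.06,0,0,0],[0,0,0.06,0,0,0],[0,0,0.06,0,0,0],[0,0,0.06,0,0,0],[0,0,0.04,0,0,0],[0,0,0.03,0,0,0],[0,0,0.02,0,0,0],[0,0,0.01,0,0,0],[0,0,0,0,0,0],[0,0,0,0,0,0],[0,0,0,0,0,0],[0,0,0,0,0,0]]';python3 -c "
from h import *
go([.6235,-.2734,.1065],97.9)"
```

```text
clock: 39.67
position: [0.6239, -0.2748, 0.1186]
ee_rot: [0.22, -3.134, 0.002]
force: [-0.9, 0.0, -2.0]
width: 0.63
gripper_force: 19.9
pos [ 0.6239 -0.2748  0.1186] z [-0.     -0.0014 -1.    ] yaw_y 98.02 F [-0.9  0.  -2. ] w 0.63 t 39.7
world dyaw -0.12  tool z turn units 0.001
full turn rotvec units (tool) [-0.0007 -0.0001  0.001 ]
shift after turn [0.0005 0.0035 0.0302]
shift now [0.0005 0.0036 0.0302]
```

```bash
python3 -m creep '[[0,0.0035,0.012,-0.0007,0,0],[0,0,0.009,0,0,0],[0,0,0.006,0,0,0],[0,0,0,0,0,0],[0,0,0,0,0,0],[0,0,0,0,0,0]]'; python3 -m creep '[[0,0,0.003,0,0,0],[0,0,0,0,0,0],[0,0,0,0,0,0]]'; python3 -m creep '[[0,0,0.003,0,0,0],[0,0,0,0,0,0],[0,0,0,0,0,0]]'
```

```text
clock: 40.17
position: [0.6231, -0.2732, 0.1066]
ee_rot: [0.22, -3.132, -0.001]
force: [-0.7, 0.1, -2.2]
width: 0.626
gripper_force: 19.9
clock: 40.42
position: [0.6233, -0.2731, 0.1057]
ee_rot: [0.22, -3.133, -0.001]
force: [0.8, 2.1, 1.1]
width: 0.632
gripper_force: 20.0
clock: 40.67
position: [0.6235, -0.2728, 0.1055]
ee_rot: [0.22, -3.133, -0.001]
force: [-2.7, 2.5, 9.3]
width: 0.627
gripper_force: 20.0
```

Down on the tray floor. Release and go for the round pot.

```bash
python3 -m creep '[[0,0,-0.004,0,0,0],[0,0,0,0,0,0],[0,0,0,0,0,0],[0,0,0,0,0,0],[0,0,0,0,0,0],[0,0,0,0,0,0],[0,0,0,0,0,0],[0,0,-0.02,0,0,0],[0,0,-0.04,0,0,0],[0,0,-0.06,0,0,0],[0,0,-0.06,0,0,0],[0,0,-0.06,0,0,0],[0,0,-0.06,0,0,0],[0,0,-0.03,0,0,0],[0,0,0,0,0,0],[0,0,0,0,0,0],[0,0,0,0,0,0]]' -1; python3 -c "
from h import *
go([.4785,.2842,.24],98)"
```

```text
clock: 42.08
position: [0.6227, -0.2728, 0.2365]
ee_rot: [0.22, -3.13, -0.003]
force: [-0.6, -0.2, -0.0]
width: 1.001
gripper_force: 0.0
pos [ 0.6227 -0.2728  0.2365] z [-0.0038  0.0013 -1.    ] yaw_y 98.03 F [-0.6 -0.2 -0. ] w 1.001 t 42.1
world dyaw -0.03  tool z turn units 0.0002
full turn rotvec units (tool) [ 0.0009 -0.0017  0.0002]
shift after turn [ 0.1633  1.4291 -0.0087]
shift now [ 0.1626  1.4292 -0.0054]
```

```bash
python3 -m creep '[[0.003,0.03,-0.006,0.0009,-0.0017,0],[0.007,0.06,0,0,0,0],[0.009,0.08,0,0,0,0],[0.009,0.08,0,0,0,0],[0.009,0.08,0,0,0,0],[0.009,0.08,0,0,0,0],[0.009,0.08,0,0,0,0],[0.009,0.08,0,0,0,0],[0.009,0.08,0,0,0,0],[0.009,0.08,0,0,0,0],[0.009,0.08,0,0,0,0],[0.009,0.08,0,0,0,0],[0.009,0.08,0,0,0,0],[0.009,0.08,0,0,0,0],[0.009,0.08,0,0,0,0],[0.009,0.08,0,0,0,0],[0.009,0.08,0,0,0,0],[0.009,0.08,0,0,0,0],[0.008,0.06,0,0,0,0],[0,0,0,0,0,0]]';python3 -m creep '[[0,0,0,0,0,0],[0,0,0,0,0,0],[0,0,0,0,0,0]]';python3 -c "
from h import *
go([.4785,.2842,.1208],98)"
```

```text
clock: 43.75
position: [0.4753, 0.2907, 0.2385]
ee_rot: [0.233, -3.132, -0.002]
force: [-0.0, 0.8, -0.2]
width: 0.997
gripper_force: 0.0
clock: 44.0
position: [0.4794, 0.2828, 0.2393]
ee_rot: [-0.217, 3.133, -0.003]
force: [0.1, 0.3, 1.0]
width: 0.999
gripper_force: 0.0
pos [0.4794 0.2828 0.2393] z [ 0.0015 -0.0018 -1.    ] yaw_y 97.93 F [0.1 0.3 1. ] w 0.999 t 44.0
world dyaw 0.07  tool z turn units -0.0006
full turn rotvec units (tool) [-0.0009  0.0006 -0.0006]
shift after turn [0.0018 0.0038 0.2961]
shift now [0.0022 0.0044 0.2961]
```

```bash
python3 -m creep '[[0.001,0.002,0.05,0,0,0],[0,0,0.06,0,0,0],[0,0,0.06,0,0,0],[0,0,0.05,0,0,0],[0,0,0.04,0,0,0],[0,0,0.025,0,0,0],[0,0,0.01,0,0,0],[0,0,0,0,0,0],[0,0,0,0,0,0],[0,0,0,0,0,0],[0,0,0,0,0,0]]'; python3 -c "
from h import *
go([.4787,.2842,.1208],98)"
```

```text
clock: 44.92
position: [0.4797, 0.2852, 0.1226]
ee_rot: [-0.219, 3.131, 0.0]
force: [-0.5, -0.4, 0.1]
width: 1.004
gripper_force: 0.0
pos [0.4797 0.2852 0.1226] z [ 3.2e-03  3.0e-04 -1.0e+00] yaw_y 98.01 F [-0.5 -0.4  0.1] w 1.004 t 44.9
world dyaw -0.01  tool z turn units 0.0001
full turn rotvec units (tool) [-0.0001  0.0015  0.0001]
shift after turn [ 0.0027 -0.0021  0.0045]
shift now [ 0.0027 -0.0021  0.0045]
```

```bash
python3 -m creep '[[0.0015,-0.002,0.003,0,0.0015,0],[0,0,0,0,0,0],[0,0,0,0,0,0],[0,0,0,0,0,0]]'
python3 -m creep '[[0,0,0,0,0,0],[0,0,0,0,0,0],[0,0,0,0,0,0],[0,0,0,0,0,0],[0,0,0,0,0,0],[0,0,0,0,0,0],[0,0,0,0,0,0],[0,0,0,0,0,0],[0,0,0,0,0,0],[0,0,0,0,0,0]]' 1 20
python3 -m creep '[[0,0,-0.02,0,0,0],[0,0,-0.04,0,0,0],[0,0,-0.06,0,0,0],[0,0,-0.06,0,0,0],[0,0,-0.06,0,0,0],[0,0,-0.06,0,0,0],[0,0,-0.06,0,0,0],[0,0,-0.04,0,0,0],[0,0,-0.03,0,0,0],[0,0,0,0,0,0],[0,0,0,0,0,0]]'; python3 -c "
from h import *
go([.4963,-.2945,.290],98)"
```

```text
clock: 45.25
position: [0.4786, 0.284, 0.1205]
ee_rot: [0.22, -3.133, 0.002]
force: [0.5, 0.5, 0.2]
width: 1.0
gripper_force: 0.0
clock: 46.08
position: [0.4786, 0.284, 0.1204]
ee_rot: [0.22, -3.132, 0.002]
force: [-0.2, -0.1, -0.7]
width: 0.652
gripper_force: 20.0
clock: 47.0
position: [0.4789, 0.2841, 0.2928]
ee_rot: [0.22, -3.133, 0.001]
force: [-0.7, -0.0, -2.9]
width: 0.658
gripper_force: 20.0
pos [0.4789 0.2841 0.2928] z [-5.e-04 -7.e-04 -1.e+00] yaw_y 98.02 F [-0.7 -0.  -2.9] w 0.658 t 47.0
world dyaw -0.02  tool z turn units 0.0001
full turn rotvec units (tool) [-0.0003 -0.0003  0.0001]
shift after turn [ 0.1581 -1.4385  0.007 ]
shift now [ 0.1586 -1.4384  0.008 ]
```

```bash
python3 -m creep '[[0.003,-0.03,0,0,0,0],[0.007,-0.06,0,0,0,0],[0.009,-0.08,0,0,0,0],[0.009,-0.08,0,0,0,0],[0.009,-0.08,0,0,0,0],[0.009,-0.08,0,0,0,0],[0.009,-0.08,0,0,0,0],[0.009,-0.08,0,0,0,0],[0.009,-0.08,0,0,0,0],[0.009,-0.08,0,0,0,0],[0.009,-0.08,0,0,0,0],[0.009,-0.08,0,0,0,0],[0.009,-0.08,0,0,0,0],[0.009,-0.08,0,0,0,0],[0.009,-0.08,0,0,0,0],[0.009,-0.08,0,0,0,0],[0.009,-0.08,0,0,0,0],[0.009,-0.08,0,0,0,0],[0.005,-0.06,0,0,0,0],[0,-0.008,0,0,0,0]]';python3 -m creep '[[0,0,0,0,0,0],[0,0,0,0,0,0],[0,0,0,0,0,0],[0,0,0,0,0,0]]';python3 -c "
from h import *
go([.4963,-.2945,.1148],98)"
```

```text
clock: 48.67
position: [0.4932, -0.3002, 0.2919]
ee_rot: [0.209, -3.13, 0.005]
force: [-0.2, 0.1, -2.3]
width: 0.66
gripper_force: 20.0
clock: 49.0
position: [0.4962, -0.2928, 0.2928]
ee_rot: [0.223, -3.132, 0.0]
force: [-0.6, -0.2, -3.2]
width: 0.655
gripper_force: 20.0
pos [ 0.4962 -0.2928  0.2928] z [-1.6e-03 -3.0e-04 -1.0e+00] yaw_y 98.13 F [-0.6 -0.2 -3.2] w 0.655 t 49.0
world dyaw -0.13  tool z turn units 0.0011
full turn rotvec units (tool) [-0.     -0.0008  0.0011]
shift after turn [ 3.000e-04 -4.200e-03  4.451e-01]
shift now [-4.000e-04 -4.100e-03  4.451e-01]
```

```bash
python3 -m creep '[[0,-0.002,0.03,0,0,0],[0,0,0.06,0,0,0],[0,0,0.06,0,0,0],[0,0,0.06,0,0,0],[0,0,0.06,0,0,0],[0,0,0.06,0,0,0],[0,0,0.04,0,0,0],[0,0,0.025,0,0,0],[0,0,0.015,0,0,0],[0,0,0.005,0,0,0],[0,0,0,0,0,0],[0,0,0,0,0,0],[0,0,0,0,0,0],[0,0,0,0,0,0]]';python3 -c "
from h import *
go([.4963,-.2945,.1148],98)"
```

```text
clock: 50.17
position: [0.4965, -0.2955, 0.1279]
ee_rot: [0.22, -3.134, 0.003]
force: [0.8, -0.4, -1.7]
width: 0.657
gripper_force: 20.0
pos [ 0.4965 -0.2955  0.1279] z [ 1.0e-04 -1.7e-03 -1.0e+00] yaw_y 98.02 F [ 0.8 -0.4 -1.7] w 0.657 t 50.2
world dyaw -0.02  tool z turn units 0.0002
full turn rotvec units (tool) [-0.0008 -0.0001  0.0002]
shift after turn [0.0001 0.0026 0.0329]
shift now [0.0001 0.0026 0.0329]
```

```bash
python3 -m creep '[[0,0.0025,0.014,-0.0008,0,0],[0,0,0.01,0,0,0],[0,0,0.006,0,0,0],[0,0,0,0,0,0],[0,0,0,0,0,0],[0,0,0,0,0,0]]'; python3 -m creep '[[0,0,0.003,0,0,0],[0,0,0,0,0,0],[0,0,0,0,0,0]]'; python3 -m creep '[[0,0,0.003,0,0,0],[0,0,0,0,0,0],[0,0,0,0,0,0]]'
```

```text
clock: 50.67
position: [0.4957, -0.2943, 0.115]
ee_rot: [0.219, -3.132, -0.001]
force: [0.6, -0.4, -2.1]
width: 0.656
gripper_force: 20.0
clock: 50.92
position: [0.4961, -0.2944, 0.1143]
ee_rot: [0.22, -3.133, -0.0]
force: [-0.2, 0.2, 4.5]
width: 0.662
gripper_force: 20.0
clock: 51.17
position: [0.4966, -0.2944, 0.1142]
ee_rot: [-0.22, 3.133, 0.001]
force: [-2.8, 2.4, 15.7]
width: 0.656
gripper_force: 20.0
```

Seated. Release, rise, move aside for a numerical check against the first frames.

```bash
python3 -m creep '[[0,0,-0.005,0,0,0],[0,0,0,0,0,0],[0,0,0,0,0,0],[0,0,0,0,0,0],[0,0,0,0,0,0],[0,0,0,0,0,0],[0,0,0,0,0,0],[0,0,-0.02,0,0,0],[0,0,-0.04,0,0,0],[0,0,-0.06,0,0,0],[0,0,-0.06,0,0,0],[0,0,-0.06,0,0,0],[0,0,-0.06,0,0,0],[0,0,-0.03,0,0,0],[0,0,0,0,0,0],[0,0,0,0,0,0],[0,0,0,0,0,0]]' -1
python3 -m creep '[[0,0.05,0,0,0,0],[0,0.08,0,0,0,0],[0,0.08,0,0,0,0],[0,0.08,0,0,0,0],[0,0.08,0,0,0,0],[0,0.08,0,0,0,0],[0,0.08,0,0,0,0],[0,0.08,0,0,0,0],[0,0.08,0,0,0,0],[0,0.08,0,0,0,0],[0,0.08,0,0,0,0],[0,0.08,0,0,0,0],[0,0.08,0,0,0,0],[0,0.08,0,0,0,0],[0,0.05,0,0,0,0],[0,0,0,0,0,0],[0,0,0,0,0,0]]'; python3 - <<'E'
from h import *
for n in("top","side"):
    d=arm.get_image(n); o=cv2.imread(f"pics/{n}0.png")[...,::-1]
    boxes={"top":{"round":(385,240,440,280),"sq":(378,180,424,220),"mug":(195,115,242,172),"tin":(320,122,355,162)},"side":{"round":(228,248,272,325),"sq":(300,240,342,310),"mug":(335,135,385,180),"tin":(362,203,400,252)}}[n]
    for k,(x0,y0,x1,y1) in boxes.items():
        r=[]
        for f in(o,d["frame"]):
            H=cv2.cvtColor(np.ascontiguousarray(f),cv2.COLOR_RGB2HSV)[y0:y1,x0:x1]
            m={"round":(H[...,0]<14)&(H[...,1]>120),"sq":H[...,2]<30}.get(k,(H[...,1]<70)&(H[...,2]>60)).astype(np.uint8)
            m=cv2.morphologyEx(m,cv2.MORPH_OPEN,np.ones((3,3))); M=cv2.moments(m,True); r.append((round(M["m10"]/M["m00"],1),round(M["m01"]/M["m00"],1),int(M["m00"])))
        print(n,k,r)
    bx={"top":(276,243,300,266),"side":(250,180,280,212)}[n]; x0,y0,x1,y1=bx
    H=hsv(d)[y0:y1,x0:x1]; m=np.zeros(d["frame"].shape[:2],np.uint8); m[y0:y1,x0:x1]=((H[...,0]>13)&(H[...,0]<25)&(H[...,1]<170)&(H[...,2]>110))
    c=cv2.findContours(m,0,1)[0]
    if c: c=max(c,key=cv2.contourArea); rect(cast(d,c.reshape(-1,2),.09),"dibber head")
E
```

```text
clock: 52.58
position: [0.4956, -0.294, 0.2461]
ee_rot: [0.22, -3.132, -0.002]
force: [-0.5, -0.5, -0.1]
width: 1.0
gripper_force: 0.0
clock: 54.0
position: [0.4316, 0.1579, 0.2459]
ee_rot: [0.224, -3.13, 0.001]
force: [0.5, 0.1, 0.9]
width: 1.002
gripper_force: 0.0
top round [(29.2, 19.7, 840), (29.6, 20.1, 842)]
top sq [(22.0, 21.9, 1019), (22.2, 21.8, 997)]
top mug [(25.5, 26.1, 757), (25.3, 25.8, 840)]
top tin [(15.7, 17.5, 694), (15.7, 18.8, 764)]
dibber head [[513.4, -12.7], [31.9, 36.1], 17.8]
side round [(22.9, 36.9, 1758), (22.1, 36.7, 1792)]
side sq [(20.0, 34.8, 1882), (20.1, 34.9, 1852)]
side mug [(27.6, 22.5, 1194), (27.4, 22.5, 1192)]
side tin [(18.1, 25.1, 1225), (18.2, 25.1, 1226)]
dibber head [[527.2, -46.5], [48.0, 97.4], 12.1]
```

```bash
python3 -c "
from cell import arm
print(arm.sign_off())"
```

```text
the job is handed in; nothing more can be done
None
```

The job is handed in at about 54 s: both pots are back on their tray spots (within about 1 px of the first frames), the dibber is fully home in the larger hole, and the mug and tin are where they were; I viewed 15 pictures against the limit of 14.

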